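# Catch the letter-box lid and let it down shut

## Robot

A 6-joint arm with a two-finger parallel gripper is mounted at the origin on the work surface. World frame = base frame: x ahead of the robot, y to its left, z up, the work surface at z = 0. Lengths are in mm, angles in rad, forces in N, time in s.
With the tool pointing down it reaches from about 350 to 925 mm from the base axis. Payload 6.4 kg.
Tool frame: the origin (TCP) lies on the centre line of the jaws, within the pads' length; the fingertips stand ahead of it and the grasp point (between the pads) lies 3 mm ahead of it (robot.tip_extent is the z of the fingertips in the tool frame, in mm); z points along the fingers, y is the direction in which the jaws open and shut (so a half turn about z gives the same grasp; the last joint's range is limited). The gripper opens to 94 mm and grips with 3 to 60 N. Pads are 16 mm wide; open, the fingers measure 119 mm over their backs; the gripper's body (75 mm by 177 mm) begins 78 mm behind the grasp point.
Start: joints at [1.08, 0.245, 1.558, -0, 1.339, -0.174], TCP at [202.49, 617.666, 227.455] pointing down, gripper open.
Joint ranges: [-3.13, 3.13], [-1.02, 2.26], [0.13, 2.54], [-0.95, 4.09], [0.21, 2.88], [-2.74, 2.74]. Speed limits (rad/s): [2.57, 2.57, 3.14, 3.14, 3.14, 3.14].

## Interface

Orientations are given as a rotation vector (axis times angle).
In Python, from bench import robot, grab_frame, calibration, job_done, boxes_of, landmark_of gives the robot as it stands. The module is installed in compiled form; this text tells all that it offers.
- The arm moves only by the tool move_arm, never from a script. Its argument "steps" is one flat list of numbers, 7 for each row, row after row: the opening, from 0 (shut) to 1 (fully open), then the shift along the tool's x, y, z in mm, then the turn, a rotation vector about the tool's x, y, z in degrees. A call has 1 to 20 rows; each row is the pose to reach, as a shift and turn from the pose commanded when the call began, along the tool's axes at that moment; what a row does not reach only later rows make up. A row lasts 1/10 s, in which the tool goes at most 50 mm and 8.59 degrees, less where a joint would pass 70% of its speed; a pose out of reach is approached as far as the arm can. A call with a gripper value outside its range is refused whole. The fingers move at their own pace and stop on an object; the grip force is fixed at half the most. Time passes only in rows, so rows that repeat a pose let the fingers close. It gives the time, the measured TCP pose, the force and the opening at its end, in the units of the state.
- robot.observe(): the state, without advancing time (a new reading comes with each control period).
- grab_frame(name): name is "side" or "top"; returns the picture (480x640x3 uint8, red, green, blue); there is no depth.
- calibration(name): a dict with "intrinsics" (3x3 intrinsics, pixels), "rvec" (rotation vector, rad) and "tvec" (3), from world to camera coordinates, as OpenCV has them. Camera axes: x right, y down, z forward; pixel columns grow to the right and rows downward; lengths in mm; the calibration is good to about 2 mm. A picture is of the moment at which its call begins. calibration takes no time and is no camera call.
- job_done(): hands the job in, once; it reports no verdict.
Trained networks look in the newest picture that a camera, given by its name, has taken for a name from the list of things; names that differ only in an ending like _2 or _b are one class to them, and where a whole thing is asked for, a point or a joint stands for the part that bears it (a point fixed in the world has none). Each returns a list of dicts, best first, with "p" (0 to 1); they miss things now and then, are a little off and sometimes report something else, mostly with a low value. They report only what shows in the picture. A call takes as long as a camera call.
- boxes_of(camera, target): "point" ([column, row] in pixels, amid what is visible of it).
- landmark_of(camera, target): "point" ([column, row] in pixels: a listed point, or the origin of a listed thing).
The state is a dict: "time_s": time; "qpos": joint angles; "qd": joint speeds; "effort": joint torques, N m; "tool_pos": TCP position; "tool_rot": TCP orientation; "wrist_force": force on the tool from outside, world axes, zero at the start; "moment": the same for the moment, N m; "finger_gap": finger opening in mm.
Only numpy, scipy, OpenCV 4.12 (cv2) and the standard library are available. Lean on these libraries where they do the work, as an engineer would, in place of code of your own. Each camera call takes 0.05 s, during which the arm holds its last target. There are 200 camera calls.

## Task

The wooden letter box is packed for the day: tip its open lid over towards you, catch it on the back of a finger as it falls, and lower it slowly and gently (over some three seconds or more) until it is fully shut, without letting it slam. Touch nothing but the lid, never pinch it between the fingers, and leave the envelopes in the box and everything else on the table where they are; finish with the hand clear.

Things in the scene. Friction and masses are not known exactly. Their poses are not given: they have to be found in the camera images.
- box: Plywood letter box fixed to the table, open on top, 145 (x) by 160 (y) by 90 mm high, walls 8 mm. Origin at the centre of its underside, on the table; its x axis points from the front, on the robot's side, to the hinged rear, z up. It stands at a varied place and is turned up to 23 degrees.
- lid (a joint): Angle of the lid in rad: 0 shut flat on the box, 1.57 upright, 1.85 leaning back away from the robot on its stop, where it starts (or just short of it). Further forward than about 1.5 it falls shut by itself; the hinge is damped, so it starts slowly (about 1.7 to 2.5 s from 1.4 to 0.5) and reaches some 0.8 to 1.1 rad/s if nobody catches it, which is a slam.
- lid_hinge (a point): Middle of the hinge axis, at the top of the box's rear wall, 90 mm above the table. The axis runs along the box's y.
- lid_edge (a point): Middle of the lid's free edge, on its inner face (the underside when shut), 170 mm from the hinge axis. When shut the edge is 90 mm above the table and overhangs the front wall by 25 mm, so a fingertip that supports it from below stays outside the box.
- lid_middle (a point): Centre of the lid's inner face, 85 mm from the hinge axis; its x axis points from the free edge to the hinge, z out of the outer face. The lid is 160 mm wide (along the hinge) and 9 mm thick: a 4 mm plywood inner board, which faces the robot when open, and on it a 5 mm outer board that ends 3 mm short of the free edge and faces away from the robot when open. It has no handle and weighs 0.25 to 0.37 kg.
- bundle: Bundle of brown envelopes lying in the box, 105 by 120 by 50 mm; origin under its centre. Leave it.
- envelopes: Stack of brown envelopes on the table left of the box, 115 by 162 by 60 mm; origin under its centre. Leave it.
- cards: Stack of white cards right of the box, 150 by 110 by 30 mm; origin under its centre. Leave it.
- glue_a: One of two alike glue sticks standing beside the box, one left and one right (which is which varies), 29 mm diameter, 90 mm tall; origin under its centre. Leave it.
- glue_b: The other glue stick, on the other side of the box, 29 mm diameter, 90 mm tall; origin under its centre. Leave it.
- mug_big: White mug, 80 mm wide, 95 mm tall, left and behind the box; origin under its centre. Leave it.
- cup_small: Small white cup, 72 mm wide, 65 mm tall, right of the box's front; origin under its centre. Leave it.
- stapler: Stapler, 130 by 34 by 50 mm, right and behind the box; origin under its centre. Leave it.

How it is judged (in metres and radians):
On the way, in this order (a step that is already met when the one before it is completed fails the run):
1. the lid is tipped forward past upright (value of joint lid below 1.45 rad).
2. the falling lid is caught: its inner face rests on the fingers, half open and no longer falling fast (value of joint lid between 0.15 and 1.35 rad and velocity of joint lid above -0.5 rad/s and contact force between the fingers and lid_c0 above 0.2 N), for 0.2 s.
At the end, for the whole second after the job is handed in: The lid lies shut (joint under 0.03 rad, its edge within about 5 mm of fully shut) and at rest, and the envelopes in the box and all other things stand within 20 mm of where they were (value of joint lid below 0.03 rad and velocity of joint lid between -0.05 and 0.05 rad/s and distance of each of bundle, envelopes, cards, glue_a, glue_b, mug_big, cup_small, stapler from where it was at the start of the episode below 0.02 m); the robot touches nothing.
It fails at once if the lid slams: it drops faster than 0.6 rad/s (some 10 cm/s at its edge) in the last 0.3 rad; only the last 5 mm or so at the edge may drop free (value of joint lid between 0.03 and 0.3 rad and velocity of joint lid below -0.6 rad/s).
It fails at once if the lid is pinched: fingers press on its inner and outer face at once (contact force between the fingers and lid_c0 above 1 N and contact force between the fingers and lid_c1 above 1 N).
It fails at once if the lid is struck or forced with more than 25 N (contact force between the fingers and lid_c0 above 25 N or contact force between the fingers and lid_c1 above 25 N).
It fails at once if the envelopes in the box or another bystander are moved by more than 30 mm, lifted or carried (distance of any of bundle, envelopes, cards, glue_a, glue_b, mug_big, cup_small, stapler from where it was at the start of the episode above 0.03 m).
It also fails if it takes over 51 s, if anything falls off the work surface, if the arm or the gripper's body presses on something with over 40 N, if the wrist force passes 120 N, or if a joint passes its speed limit or range.

## Working session

There is one attempt and no reset: what is moved stays moved. The work goes in short steps, Python scripts to look and compute and a tool call to move; the robot and the scene stay as the last step left them, time stands still between calls to the robot, and variables do not carry over. Pictures are saved under pics/ and viewed, about 8 in all and at most 12, crops included, and the job is handed in when it is done.

Besides the shell and the picture viewer there is one more tool, called after "Request:" as name(argument=value, ...) on one line, values as JSON. move_arm: Moves the arm, as the interface text tells. Its arguments: {"type":"object","properties":{"steps":{"type":"array"}},"required":["steps"]}

```bash
mkdir -p pics; cat > h.py <<'E'
import numpy as np, cv2
from bench import *
from scipy.spatial.transform import Rotation as R
def P(cam):
    c=calibration(cam);K=np.array(c["intrinsics"],float);Rm=cv2.Rodrigues(np.array(c["rvec"],float))[0];return K,Rm,np.array(c["tvec"],float).ravel()
def proj(cam,X):
    K,Rm,t=P(cam);x=(Rm@np.atleast_2d(X).T).T+t;x=x@K.T;return x[:,:2]/x[:,2:]
def ray(cam,p):
    K,Rm,t=P(cam);d=Rm.T@np.linalg.solve(K,[p[0],p[1],1.]);return -Rm.T@t,d/np.linalg.norm(d)
def atz(cam,p,z):
    o,d=ray(cam,p);return o+d*(z-o[2])/d[2]
def tri(p1,p2):
    o1,d1=ray("side",p1);o2,d2=ray("top",p2);A=np.stack([d1,-d2],1);s=np.linalg.lstsq(A,o2-o1,rcond=None)[0]
    a=o1+d1*s[0];b=o2+d2*s[1];return (a+b)/2,np.linalg.norm(a-b)
E
python3 - <<'E'
from h import *
np.set_printoptions(precision=1,suppress=True)
for c in("side","top"):
    cv2.imwrite(f"pics/{c}0.png",grab_frame(c)[:,:,::-1]); print(c,ray(c,(320,240)))
for n in["lid_hinge","lid_edge","lid_middle","box","bundle","glue_a","cup_small","mug_big","stapler","cards","envelopes"]:
    r={c:landmark_of(c,n) for c in("side","top")}
    print(n,{c:[(np.round(d["point"]),round(d["p"],2)) for d in r[c][:2]] for c in r})
    if r["side"] and r["top"]: print("   tri",tri(r["side"][0]["point"],r["top"][0]["point"]))
    for c in r:
        if n not in("lid_hinge","lid_edge","lid_middle"): print("   z0",c,[atz(c,d["point"],6 if n=="bundle" else 0) for d in r[c][:2]])
s=robot.observe();print(s);print(robot.tip_extent)
E
```

```text
side (array([   5.5, -474.9,  749.1]), array([ 0.6,  0.5, -0.6]))
top (array([ 394.5,   63.9, 1237.8]), array([ 0.2,  0. , -1. ]))
lid_hinge {'side': [(array([266., 194.]), 0.62)], 'top': [(array([248., 214.]), 0.79), (array([330., 210.]), 0.27)]}
   tri (array([624.2, 245.5,  89.3]), np.float64(1.7499503033836306))
lid_edge {'side': [(array([275., 118.]), 0.97), (array([289., 290.]), 0.56)], 'top': [(array([224., 170.]), 0.69)]}
   tri (array([675.5, 266. , 248.9]), np.float64(3.036451425975745))
lid_middle {'side': [(array([269., 160.]), 0.71)], 'top': [(array([236., 196.]), 0.91)]}
   tri (array([646.4, 258.4, 163.3]), np.float64(2.1030755151408784))
box {'side': [(array([249., 242.]), 0.92)], 'top': []}
   z0 side [array([551. , 231.5,   0. ])]
   z0 top []
bundle {'side': [(array([252., 239.]), 0.75)], 'top': [(array([262., 255.]), 0.58)]}
   tri (array([552.6, 223. ,  13.5]), np.float64(4.051363304583023))
   z0 side [array([559.8, 228.9,   6. ])]
   z0 top [array([551.9, 225.2,   6. ])]
glue_a {'side': [(array([197., 225.]), 0.69), (array([300., 255.]), 0.58)], 'top': [(array(
[... 1124 characters left out ...]
8256703))
   z0 side [array([593. , -68.5,   0. ])]
   z0 top [array([597.3, -65.4,   0. ])]
envelopes {'side': [(array([161., 209.]), 0.82)], 'top': [(array([152., 288.]), 0.94)]}
   tri (array([475.4, 460.9,  15.3]), np.float64(0.9882281169259566))
   z0 side [array([484.8, 480.7,   0. ])]
   z0 top [array([476.8, 465.6,   0. ])]
{'time_s': 1.2, 'qpos': array([ 1.1,  0.2,  1.6,  0. ,  1.3, -0.2]), 'qd': array([-0., -0.,  0., -0., -0., -0.]), 'effort': array([  0. , -41.6, -31.5,   0.1,   0. ,   0. ]), 'tool_pos': array([202.5, 617.7, 227.5]), 'tool_rot': array([-0.5, -3.1, -0. ]), 'wrist_force': array([ 0.5, -0.3, -0. ]), 'moment': array([0., 0., 0.]), 'finger_gap': 94.03034024823994}
22.0
```

```bash
python3 -c "
import cv2,numpy as np
a=cv2.imread('pics/side0.png');b=cv2.imread('pics/top0.png')
print(a.shape)"
```

```text
(480, 640, 3)
```

View pics/side0.png

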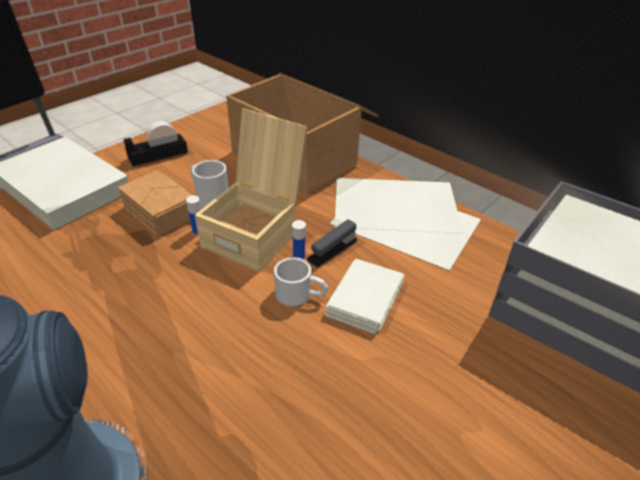

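View pics/top0.png

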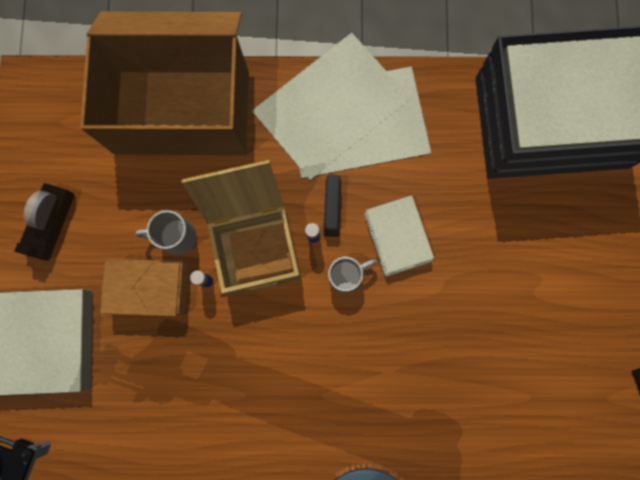

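The side view shows the open box at (245,225), with its lid leaning back up to (270,115). The top view shows the hinge near (248,214), the lid's free edge near (226,172), and a cardboard box behind it. Next I'll zoom in to get exact corners.

```bash
python3 - <<'E'
import cv2,numpy as np
a=cv2.imread('pics/side0.png')[95:275,180:320];b=cv2.imread('pics/top0.png')[150:300,170:310]
f=lambda i:cv2.resize(i,None,fx=2.8,fy=2.8*1.0,interpolation=cv2.INTER_CUBIC)
A=f(a);B=f(b);H=max(A.shape[0],B.shape[0]);B=cv2.copyMakeBorder(B,0,H-B.shape[0],0,0,0)
cv2.imwrite('pics/z.png',np.hstack([A,B]));print(A.shape,B.shape)
E
```

```text
(504, 392, 3) (504, 392, 3)
```

View pics/z.png

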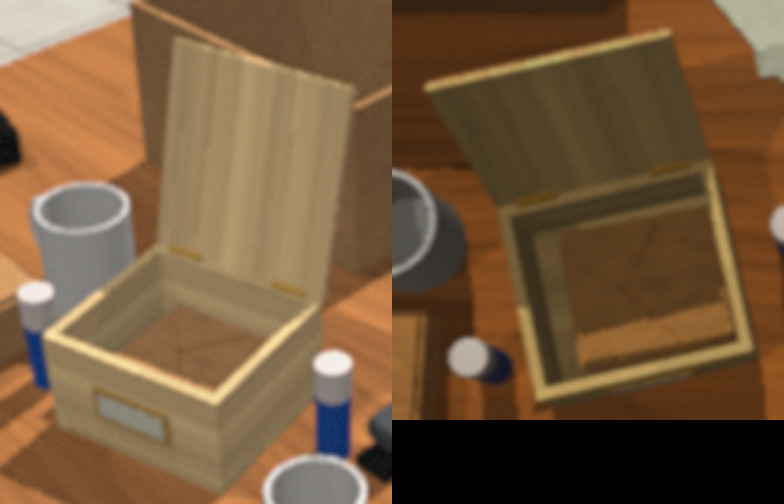

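```bash
python3 - <<'E'
from h import *
from scipy.optimize import least_squares
np.set_printoptions(precision=3,suppress=True)
def pts(v):
    x,y,p,th=v;e=72.5-170*np.cos(th);z=90+170*np.sin(th)
    L=np.array([[-72.5,80,90],[-72.5,-80,90],[72.5,80,90],[72.5,-80,90],[e,80,z],[e,-80,z]])
    return L@R.from_euler('z',p).as_matrix().T+[x,y,0]
T=np.array([[222.1,293.2],[298.9,275.4],[209.3,224.3],[283.9,209.3],[183.6,182.5],[269.6,161.8]])
S=np.array([[197.1,213.9],[257.9,239.3],[237.1,184.3],[295,203.2],[242.5,109.3],[306.4,126.4]])
f=lambda v:np.r_[(proj("top",pts(v))-T).ravel(),(proj("side",pts(v))-S).ravel()]
r=least_squares(f,[552,226,.27,1.85],loss='soft_l1',x_scale=[10,10,.1,.1]);print(r.x,np.degrees(r.x[2]));print(r.fun.reshape(2,6,2).round(1).tolist());print(pts(r.x))
x,y,p,th=r.x;ex=np.array([np.cos(p),np.sin(p),0])
print("hinge",[x,y,90]+72.5*ex,"ex",ex)
print("carton front bottom",atz("top",(110,153),0),atz("top",(245,153),0), "top front edge if h=150..250",[atz("top",(235,127),h)[0] for h in(150,200,250)])
s=robot.observe();print(R.from_rotvec(s["tool_rot"]).as_matrix())
E
```

```text
[552.487 232.318   0.238   1.852] 13.618453696247515
[[[0.1, -0.5], [0.7, -0.7], [-1.1, -0.4], [0.3, -2.8], [-0.9, -0.7], [0.8, 0.2]], [[-1.9, 2.1], [-0.4, 1.4], [-1.1, -1.1], [0.1, 0.8], [-0.1, 0.3], [-0.3, 1.2]]]
[[463.189 292.999  90.   ]
 [500.861 137.497  90.   ]
 [604.112 327.14   90.   ]
 [641.785 171.638  90.   ]
 [649.999 338.257 253.312]
 [687.672 182.755 253.312]]
hinge [622.948 249.389  90.   ] ex [0.972 0.235 0.   ]
carton front bottom [781.467 576.713  -0.   ] [783.664 271.288   0.   ] top front edge if h=150..250 [np.float64(790.1083264464719), np.float64(771.9222054343774), np.float64(753.7360844222829)]
[[-0.95   0.312  0.   ]
 [ 0.312  0.95   0.   ]
 [ 0.     0.    -1.   ]]
```

```bash
cat >> h.py <<'E'
Hg=np.array([623.,249.4,90.]);psi=np.radians(13.6);ex=np.array([np.cos(psi),np.sin(psi),0]);ey=np.array([-np.sin(psi),np.cos(psi),0]);Z=np.array([0,0,1.])
def ori(al):
    a=np.radians(al);z=np.sin(a)*ex-np.cos(a)*Z;return np.stack([np.cross(ey,z),ey,z],1)
def edge(th): return Hg+170*(-np.cos(th)*ex+np.sin(th)*Z)
def pose(pt,al,off=(-8,0,4)):  # tool point 'off' placed at world pt
    M=ori(al);return pt-M@np.array(off,float),M
def cur():
    s=robot.observe();return s["tool_pos"],R.from_rotvec(s["tool_rot"]).as_matrix()
def row(c,t):
    return np.round(c[1].T@(t[0]-c[0]),1).tolist()+np.round(np.degrees(R.from_matrix(c[1].T@t[1]).as_rotvec()),1).tolist()
E
python3 - <<'E'
from h import *
for E,al in ((edge(0)-40*ex+160*Z,45),):
    t=pose(E,al);print(t[0],row(cur(),t))
E
```

```text
[410.6408273  198.02490926 247.17157288] [-328.5, -333.9, -19.7, -12.5, -43.8, -30.1]
```

Request:
move_arm(steps=[0, -328, -334, -20, -12.5, -43.8, -30.1, 0, -328, -334, -20, -12.5, -43.8, -30.1, 0, -328, -334, -20, -12.5, -43.8, -30.1, 0, -328, -334, -20, -12.5, -43.8, -30.1, 0, -328, -334, -20, -12.5, -43.8, -30.1, 0, -328, -334, -20, -12.5, -43.8, -30.1, 0, -328, -334, -20, -12.5, -43.8, -30.1, 0, -328, -334, -20, -12.5, -43.8, -30.1, 0, -328, -334, -20, -12.5, -43.8, -30.1, 0, -328, -334, -20, -12.5, -43.8, -30.1, 0, -328, -334, -20, -12.5, -43.8, -30.1, 0, -328, -334, -20, -12.5, -43.8, -30.1, 0, -328, -334, -20, -12.5, -43.8, -30.1])

```text
time_s: 2.5
tool_pos: [410.1, 198.1, 247.6]
tool_rot: [-0.279, 2.343, 0.116]
wrist_force: [-0.2, 0.6, 0.2]
finger_gap: 0.7
```

```bash
python3 - <<'E'
from h import *
s=robot.observe();print(s["time_s"],s["qpos"],s["tool_pos"],s["wrist_force"]);t=pose(edge(0)-40*ex+160*Z,45);print(row(cur(),t))
t=pose(edge(0)-5*ex,45);print(row(cur(),t))
E
```

```text
2.5 [ 0.1734945  -0.79582542  2.49271437  0.07383686  0.66170932 -1.67350288] [410.07615701 198.05941311 247.55829317] [-0.16415174  0.61061473  0.18596684]
[-0.1, -0.2, 0.7, 0.0, -0.0, -0.0]
[88.3, -0.3, 138.5, 0.0, -0.0, -0.0]
```

Request:
move_arm(steps=[0, 88, 0, 138, 0, 0, 0, 0, 88, 0, 138, 0, 0, 0, 0, 88, 0, 138, 0, 0, 0, 0, 88, 0, 138, 0, 0, 0, 0, 88, 0, 138, 0, 0, 0])

```text
time_s: 3.0
tool_pos: [438.0, 199.7, 100.0]
tool_rot: [-0.289, 2.366, 0.128]
wrist_force: [0.3, -0.0, 0.4]
finger_gap: 0.7
```

```bash
python3 - <<'E'
from h import *
s=robot.observe();print(s["time_s"],s["qpos"],s["tool_pos"],s["wrist_force"]);t=pose(edge(0)-5*ex,45);print(t[0],row(cur(),t))
t=pose(edge(0)-5*ex,45);
cv2.imwrite("pics/s1.png",cv2.resize(grab_frame("side")[140:340,80:360,::-1],None,fx=2.5,fy=2.5))
E
```

```text
3.0 [ 0.15191828 -0.3400189   2.52651644  0.35312667  0.2087884  -1.97974085] [438.0323121  199.68590015  99.96697675] [ 0.2778415  -0.00258625  0.42308425]
[444.65946232 206.25488321  87.17157288] [3.0, 4.6, 14.8, 0.7, -1.4, 0.0]
```

View pics/s1.png

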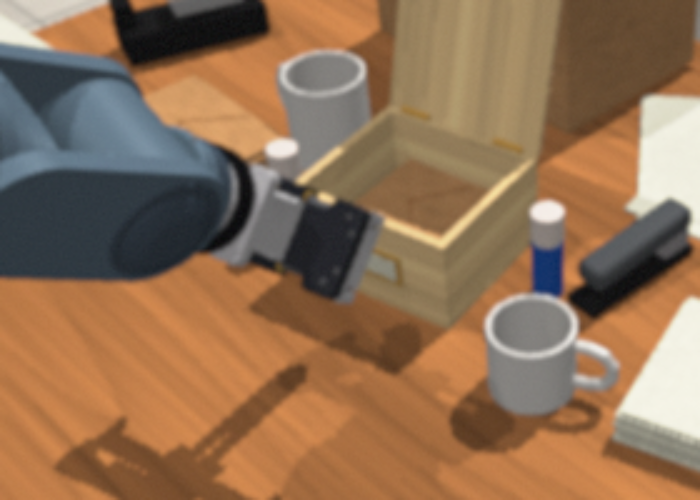

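The picture shows the closed fingers just in front of the box's front wall. A 45° tilt hits the limits of joints 3 and 5 there, so I'll catch and lower at about 30°. First I'll go over the lid and behind it.

```bash
python3 - <<'E'
from h import *
c=cur()
for a,z,al in((-150,230,20),(83,230,0)): print(row(c,(Hg+a*ex+z*Z,ori(al))))
E
```

```text
[-179.8, 6.4, -128.8, 0.7, 23.9, 0.2]
[-347.7, 4.2, 32.8, 0.6, 43.9, 0.3]
```

Request:
move_arm(steps=[0, -180, 6, -129, 0.7, 23.9, 0.2, 0, -180, 6, -129, 0.7, 23.9, 0.2, 0, -180, 6, -129, 0.7, 23.9, 0.2, 0, -180, 6, -129, 0.7, 23.9, 0.2, 0, -180, 6, -129, 0.7, 23.9, 0.2, 0, -348, 4, 33, 0.6, 43.9, 0.3, 0, -348, 4, 33, 0.6, 43.9, 0.3, 0, -348, 4, 33, 0.6, 43.9, 0.3, 0, -348, 4, 33, 0.6, 43.9, 0.3, 0, -348, 4, 33, 0.6, 43.9, 0.3, 0, -348, 4, 33, 0.6, 43.9, 0.3, 0, -348, 4, 33, 0.6, 43.9, 0.3, 0, -348, 4, 33, 0.6, 43.9, 0.3])

```text
time_s: 4.35
tool_pos: [703.5, 267.9, 324.2]
tool_rot: [-0.37, 3.114, -0.001]
wrist_force: [-0.9, -0.3, 0.7]
finger_gap: 0.7
```

```bash
python3 - <<'E'
from h import *
s=robot.observe();print(s["time_s"],s["qpos"],s["tool_pos"],s["wrist_force"]);
print(row(cur(),(Hg+83*ex+150*Z,ori(0))))
E
```

```text
4.35 [ 2.14079767e-01  4.29735582e-01  1.15275915e+00 -8.87697553e-04
  1.55342395e+00 -1.59337392e+00] [703.48733664 267.94216134 324.24996726] [-0.94274459 -0.33671546  0.66190041]
[0.1, 1.0, 84.2, -0.1, 0.3, -0.0]
```

Now I'll go down behind the lid and take one look.

Request:
move_arm(steps=[0, 0, 1, 84, 0, 0.3, 0, 0, 0, 1, 84, 0, 0.3, 0, 0, 0, 1, 84, 0, 0.3, 0])

```text
time_s: 4.65
tool_pos: [700.3, 267.8, 233.2]
tool_rot: [0.369, -3.108, 0.003]
wrist_force: [-0.7, 0.7, -1.0]
finger_gap: 0.5
```

```bash
python3 - <<'E'
from h import *
np.set_printoptions(precision=2,suppress=True)
s=robot.observe();print(s["time_s"],s["tool_pos"],s["wrist_force"]);c=cur()
a=grab_frame("side")[40:220,180:340,::-1];b=grab_frame("top")[100:280,150:320,::-1]
f=lambda i:cv2.resize(i,None,fx=2.4,fy=2.4,interpolation=cv2.INTER_CUBIC)
cv2.imwrite("pics/s2.png",np.hstack([f(a),f(b)]))
W=lambda x,z,al:(Hg+x*ex+z*Z,ori(al))
for w in [(-4,150,0),(6,210,0),(-100,208,20),(-125,190,30)]: print(w,row(c,W(*w)))
for th in(1.1,1.0,.9): t=pose(edge(th),30);print(th,row(c,t),(t[0]-Hg)@ex,t[0][2]-90)
E
```

```text
4.65 [700.3  267.83 233.17] [-0.68  0.71 -0.98]
(-4, 150, 0) [83.5, 0.2, -5.9, -0.0, -0.7, -0.1]
(6, 210, 0) [74.2, 0.2, -66.0, -0.0, -0.7, -0.1]
(-100, 208, 20) [180.2, 0.1, -62.8, -0.0, -20.7, -0.0]
(-125, 190, 30) [205.0, 0.1, -44.5, -0.0, -30.7, -0.0]
1.1 [165.6, 0.1, -5.9, -0.0, -30.7, -0.0] -86.03954387262365 150.96935282558178
1.0 [180.2, 0.1, 2.7, -0.0, -30.7, -0.0] -100.77959522785925 142.51416903248017
0.9 [193.9, 0.1, 12.8, -0.0, -30.7, -0.0] -114.60189783628843 132.62967625180994
```

View pics/s2.png

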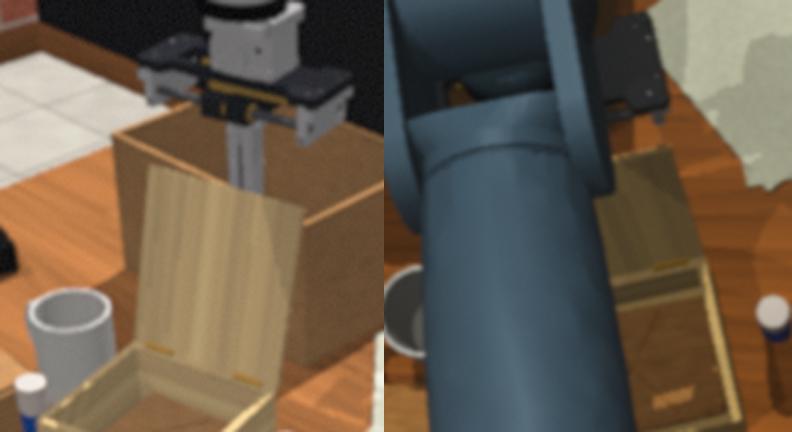

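The fingers hang clear behind the lid, over its middle, and the lid has not moved.

```bash
python3 - <<'E'
from h import *
s=robot.observe();c=cur();print(s["time_s"],(c[0]-Hg)@ex,(c[0]-Hg)@ey,c[0],row(c,(Hg+83*ex+150*Z,ori(0))))
W=lambda x,z,al:(Hg+x*ex+z*Z,ori(al))
for w in [(-4,150,0),(6,210,0),(-100,208,20),(-125,190,30)]: print(w,row(c,W(*w)))
for th in(1.1,1.0,.9): t=pose(edge(th),30);print(th,row(c,t))
E
```

```text
4.75 82.89898463029532 -0.5060170460631426 [703.69356597 268.40121359 240.02539213] [-0.1, 0.5, 0.0, -0.0, -0.1, -0.1]
(-4, 150, 0) [86.9, 0.4, 0.1, -0.0, -0.1, -0.1]
(6, 210, 0) [77.0, 0.4, -59.9, -0.0, -0.1, -0.1]
(-100, 208, 20) [183.0, 0.3, -57.8, -0.0, -20.1, -0.0]
(-125, 190, 30) [207.9, 0.3, -39.8, -0.0, -30.1, -0.0]
1.1 [168.9, 0.3, -0.8, -0.0, -30.1, -0.0]
1.0 [183.7, 0.3, 7.7, -0.0, -30.1, -0.0]
0.9 [197.5, 0.3, 17.6, -0.0, -30.1, -0.0]
```

Request:
move_arm(steps=[0, 15, 0, 0, 0, 0, 0, 0, 30, 0, 0, 0, 0, 0, 0, 42, 0, 0, 0, 0, 0, 0, 52, 0, 0, 0, 0, 0, 0, 62, 0, 0, 0, 0, 0, 0, 72, 0, 0, 0, 0, 0, 0, 80, 0, 0, 0, 0, 0, 0, 87, 0, 0, 0, 0, 0, 0, 87, 0, 0, 0, 0, 0, 0, 80, 0, -30, 0, 0, 0, 0, 76, 0, -62, 0, 0, 0, 0, 110, 0, -66, 0, -6, 0, 0, 158, 0, -66, 0, -14, 0, 0, 205, 0, -62, 0, -22, 0, 0, 212, 0, -40, 0, -30, 0, 0, 208, 0, -15, 0, -30, 0, 0, 198, 0, 5, 0, -30, 0, 0, 184, 0, 8, 0, -30, 0, 0, 184, 0, 8, 0, -30, 0])

```text
time_s: 6.65
tool_pos: [525.3, 225.0, 228.4]
tool_rot: [-0.309, 2.608, 0.082]
wrist_force: [-0.1, -0.7, -0.1]
finger_gap: 0.4
```

```bash
python3 - <<'E'
from h import *
a=grab_frame("side")
s=robot.observe();c=cur();print(s["time_s"],(c[0]-Hg)@ex,c[0][2]-90,row(c,pose(edge(1.0),30)),s["qpos"],s["wrist_force"])
cv2.imwrite("pics/s3.png",cv2.resize(a[40:260,130:390,::-1],None,fx=2.4,fy=2.4))
E
```

```text
6.7 -100.6467263527649 139.29875727946072 [-1.5, 0.7, -2.9, -0.0, -0.3, -0.1] [ 0.19749825 -0.22382367  2.09096032  0.02810795  0.75642734 -1.62474658] [-0.082558    0.46687795 -0.03403751]
```

View pics/s3.png

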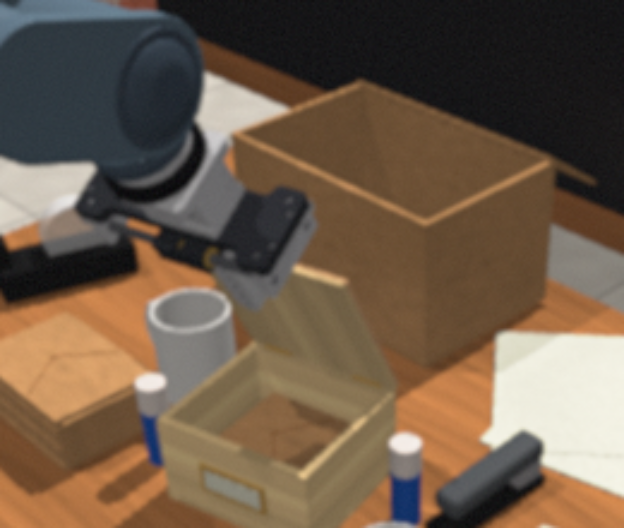

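The lid has tipped forward and is falling towards the finger, which waits on its inner side. I'll hold until it lands.

Request:
move_arm(steps=[0, 0, 0, 0, 0, 0, 0, 0, 0, 0, 0, 0, 0, 0, 0, 0, 0, 0, 0, 0, 0, 0, 0, 0, 0, 0, 0, 0, 0, 0, 0, 0, 0, 0, 0, 0, 0, 0, 0, 0, 0, 0, 0, 0, 0, 0, 0, 0, 0, 0, 0, 0, 0, 0, 0, 0, 0, 0, 0, 0, 0, 0, 0])

```text
time_s: 7.6
tool_pos: [525.4, 225.2, 230.0]
tool_rot: [-0.309, 2.605, 0.083]
wrist_force: [-0.8, -0.2, 0.5]
finger_gap: 0.5
```

```bash
python3 - <<'E'
from h import *
a=grab_frame("side")
s=robot.observe();c=cur();print(s["time_s"],(c[0]-Hg)@ex,c[0][2]-90,s["wrist_force"],s["moment"])
cv2.imwrite("pics/s4.png",cv2.resize(a[120:250,180:320,::-1],None,fx=4,fy=4,interpolation=cv2.INTER_CUBIC))
c0=pose(edge(1.0),30)
for th in np.linspace(1,0.0,11): print(round(th,2),row(c0,pose(edge(th),30)))
E
```

```text
7.65 -100.53198081269015 139.9285126571167 [-0.8699179  -0.68602311  0.23864072] [-0.02276004  0.36886909  0.01208149]
1.0 [0.0, 0.0, 0.0, 0.0, 0.0, 0.0]
0.9 [16.9, 0.0, 1.6, 0.0, 0.0, 0.0]
0.8 [33.6, -0.0, 5.0, 0.0, 0.0, 0.0]
0.7 [49.8, 0.0, 10.0, 0.0, 0.0, 0.0]
0.6 [65.5, 0.0, 16.5, 0.0, 0.0, 0.0]
0.5 [80.4, -0.0, 24.6, 0.0, 0.0, 0.0]
0.4 [94.5, 0.0, 34.2, 0.0, 0.0, 0.0]
0.3 [107.5, 0.0, 45.1, 0.0, 0.0, 0.0]
0.2 [119.4, 0.0, 57.3, 0.0, 0.0, 0.0]
0.1 [130.0, 0.0, 70.5, 0.0, 0.0, 0.0]
0.0 [139.2, 0.0, 84.8, 0.0, 0.0, 0.0]
```

View pics/s4.png

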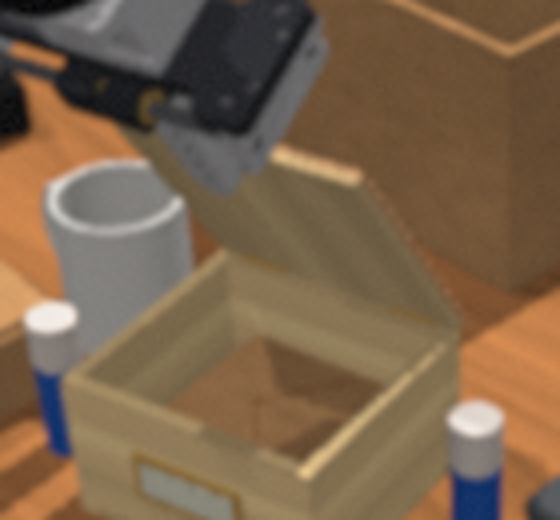

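The lid now rests on the back of the fingers at about 1.0 rad, and the moment reading of 0.37 N·m confirms the load. I'll lower it at 0.25 rad/s.

Request:
move_arm(steps=[0, 4.2, 0, 0.3, 0, 0, 0, 0, 8.5, 0, 0.7, 0, 0, 0, 0, 12.7, 0, 1.1, 0, 0, 0, 0, 16.9, 0, 1.6, 0, 0, 0, 0, 21.1, 0, 2.3, 0, 0, 0, 0, 25.3, 0, 3.1, 0, 0, 0, 0, 29.5, 0, 4, 0, 0, 0, 0, 33.6, 0, 5, 0, 0, 0, 0, 37.7, 0, 6.1, 0, 0, 0, 0, 41.7, 0, 7.4, 0, 0, 0, 0, 45.8, 0, 8.6, 0, 0, 0, 0, 49.8, 0, 10, 0, 0, 0, 0, 53.8, 0, 11.5, 0, 0, 0, 0, 57.7, 0, 13.1, 0, 0, 0, 0, 61.6, 0, 14.8, 0, 0, 0, 0, 65.5, 0, 16.5, 0, 0, 0, 0, 69.3, 0, 18.4, 0, 0, 0, 0, 73, 0, 20.4, 0, 0, 0, 0, 76.7, 0, 22.4, 0, 0, 0, 0, 80.4, 0, 24.6, 0, 0, 0])

```text
time_s: 9.65
tool_pos: [469.4, 211.6, 168.4]
tool_rot: [-0.309, 2.605, 0.083]
wrist_force: [0.3, -0.5, -0.3]
finger_gap: 1.0
```

```bash
python3 - <<'E'
from h import *
a=grab_frame("side")
s=robot.observe();c=cur();print(s["time_s"],(c[0]-Hg)@ex,c[0][2]-90,s["wrist_force"],s["moment"],s["qpos"])
c0=pose(edge(.5),30);print(row(c,c0))
cv2.imwrite("pics/s5.png",cv2.resize(a[140:270,170:310,::-1],None,fx=4,fy=4,interpolation=cv2.INTER_CUBIC))
for th in np.arange(.5,-.06,-.05): print(round(th,2),row(c0,pose(edge(th),30)))
for th in (.5,.45,.55): print(th,proj("side",[edge(th)+80*ey,edge(th)-80*ey]))
E
```

```text
9.7 -158.963547272983 77.37481561951341 [-1.27407075 -0.1780378  -2.3639077 ] [-0.14283983  0.35863131  0.07355638] [ 0.19170896 -0.30356285  2.27468217  0.0366494   0.65253455 -1.63859999]
[-2.5, 0.5, -2.7, -0.0, -0.3, -0.1]
0.5 [0.0, 0.0, 0.0, 0.0, 0.0, 0.0]
0.45 [7.1, 0.0, 4.6, 0.0, 0.0, 0.0]
0.4 [14.1, 0.0, 9.6, 0.0, 0.0, 0.0]
0.35 [20.7, 0.0, 14.8, 0.0, 0.0, 0.0]
0.3 [27.1, 0.0, 20.5, 0.0, 0.0, 0.0]
0.25 [33.2, 0.0, 26.4, 0.0, 0.0, 0.0]
0.2 [39.0, 0.0, 32.6, 0.0, 0.0, 0.0]
0.15 [44.4, 0.0, 39.1, 0.0, 0.0, 0.0]
0.1 [49.6, 0.0, 45.9, 0.0, 0.0, 0.0]
0.05 [54.3, 0.0, 52.9, 0.0, 0.0, 0.0]
0.0 [58.8, 0.0, 60.2, 0.0, 0.0, 0.0]
-0.05 [62.8, 0.0, 67.6, 0.0, 0.0, 0.0]
0.5 [[188.20878108 184.88605801]
 [253.67115895 209.02736022]]
0.45 [[187.49260407 188.94364491]
 [252.75485882 213.27910675]]
0.55 [[189.06534002 180.80687711]
 [254.71169006 204.74231981]]
```

View pics/s5.png

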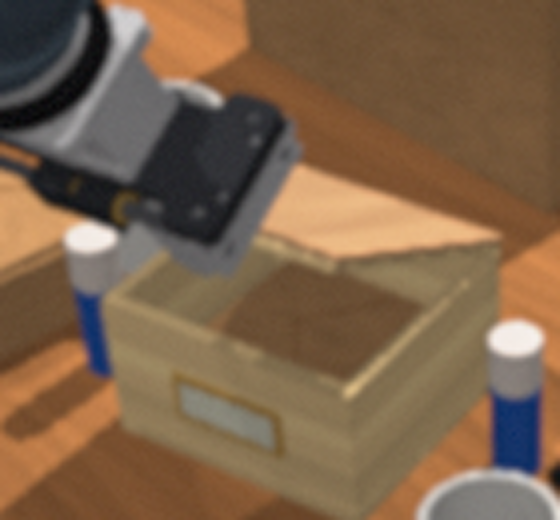

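The lid edge is at (254,207), as predicted for 0.5 rad, and still rests on the fingertips in front of the box. I'll keep lowering.

Request:
move_arm(steps=[0, 3.6, 0, 2.3, 0, 0, 0, 0, 7.1, 0, 4.6, 0, 0, 0, 0, 10.6, 0, 7.1, 0, 0, 0, 0, 14.1, 0, 9.6, 0, 0, 0, 0, 17.4, 0, 12.2, 0, 0, 0, 0, 20.7, 0, 14.8, 0, 0, 0, 0, 23.9, 0, 17.6, 0, 0, 0, 0, 27.1, 0, 20.5, 0, 0, 0, 0, 30.2, 0, 23.4, 0, 0, 0, 0, 33.2, 0, 26.4, 0, 0, 0, 0, 36.1, 0, 29.5, 0, 0, 0, 0, 39, 0, 32.6, 0, 0, 0, 0, 41.7, 0, 35.8, 0, 0, 0, 0, 44.4, 0, 39.1, 0, 0, 0, 0, 47, 0, 42.5, 0, 0, 0, 0, 49.6, 0, 45.9, 0, 0, 0, 0, 50.8, 0, 47.6, 0, 0, 0, 0, 52, 0, 49.4, 0, 0, 0, 0, 52, 0, 49.4, 0, 0, 0])

```text
time_s: 11.6
tool_pos: [449.1, 206.8, 99.4]
tool_rot: [-0.309, 2.606, 0.082]
wrist_force: [-0.7, -0.9, -1.9]
finger_gap: 0.9
```

```bash
python3 - <<'E'
from h import *
a=grab_frame("side")
s=robot.observe();c=cur();print(s["time_s"],(c[0]-Hg)@ex,c[0][2]-90,s["wrist_force"],s["moment"],s["qpos"])
c0=pose(edge(.075),30);print(row(c,c0))
cv2.imwrite("pics/s6.png",cv2.resize(a[150:280,160:300,::-1],None,fx=4,fy=4,interpolation=cv2.INTER_CUBIC))
for th in (.15,.1,.05,0,-.03,-.05): print(th,row(c0,pose(edge(th),30)),proj("side",[edge(th)+80*ey,edge(th)-80*ey]).round(1).tolist())
E
```

```text
11.65 -178.95274391953748 9.532440838493201 [-2.5509878  -0.96985996 -0.68238343] [-0.12858263  0.66682825 -0.04202055] [ 0.1891296  -0.22558747  2.35838606  0.04995559  0.49044064 -1.65580304]
[-1.8, 0.5, -2.1, -0.0, -0.2, -0.1]
0.15 [-7.6, 0.0, -10.3, 0.0, 0.0, 0.0] [[186.2, 212.1], [250.0, 237.3]]
0.1 [-2.4, 0.0, -3.5, 0.0, 0.0, 0.0] [[186.5, 215.6], [249.9, 240.9]]
0.05 [2.4, 0.0, 3.5, 0.0, 0.0, 0.0] [[186.9, 219.0], [250.1, 244.4]]
0 [6.8, 0.0, 10.8, 0.0, 0.0, 0.0] [[187.4, 222.3], [250.3, 247.7]]
-0.03 [9.3, 0.0, 15.2, 0.0, 0.0, 0.0] [[187.8, 224.2], [250.5, 249.6]]
-0.05 [10.8, 0.0, 18.3, 0.0, 0.0, 0.0] [[188.1, 225.4], [250.7, 250.9]]
```

View pics/s6.png

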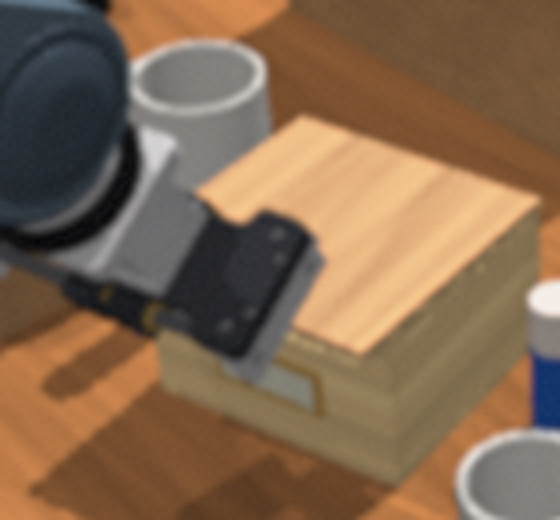

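The lid is almost shut, with its corner at about (250,240), or 0.1 rad. I'll finish slowly, going slightly past shut, and then draw back towards the robot.

Request:
move_arm(steps=[0, 1.2, 0, 1.7, 0, 0, 0, 0, 2.4, 0, 3.5, 0, 0, 0, 0, 3.5, 0, 5.3, 0, 0, 0, 0, 4.6, 0, 7.1, 0, 0, 0, 0, 5.7, 0, 8.9, 0, 0, 0, 0, 6.8, 0, 10.8, 0, 0, 0, 0, 7.9, 0, 12.5, 0, 0, 0, 0, 8.9, 0, 14.5, 0, 0, 0, 0, 9.9, 0, 16.5, 0, 0, 0, 0, 10.8, 0, 18.3, 0, 0, 0, 0, 10.8, 0, 18.3, 0, 0, 0])

```text
time_s: 12.75
tool_pos: [449.2, 206.8, 78.4]
tool_rot: [-0.309, 2.606, 0.082]
wrist_force: [0.2, -0.5, -0.5]
finger_gap: 0.2
```

```bash
python3 - <<'E'
from h import *
s=robot.observe();c=cur();print(s["time_s"],(c[0]-Hg)@ex,c[0][2]-90,s["wrist_force"],s["moment"],s["qpos"],row(c,pose(edge(-.05),30)))
E
```

```text
12.75 -178.94346465601313 -11.598143861144365 [ 0.23809503 -0.48566258 -0.4858081 ] [-0.03824343  0.28583061  0.06179866] [ 0.18907557 -0.17277611  2.36442987  0.05639335  0.43090795 -1.66289552] [-1.5, 0.6, -2.1, -0.0, -0.2, -0.1]
```

Request:
move_arm(steps=[0, 1.7, 0, -1, 0, 0, 0, 0, 3.5, 0, -2, 0, 0, 0, 0, 5.2, 0, -3, 0, 0, 0, 0, 6.9, 0, -4, 0, 0, 0, 0, 8.7, 0, -5, 0, 0, 0, 0, 10.4, 0, -6, 0, 0, 0, 0, 12.1, 0, -7, 0, 0, 0, 0, 13.9, 0, -8, 0, 0, 0, 0, 17.3, 0, -10, 0, 0, 0, 0, 21, 0, -12, 0, 0, 0, 0, 26, 0, -15, 0, 0, 0, 0, 34, 0, -20, 0, 0, 0, 0, 43, 0, -25, 0, 0, 0, 0, 20, 0, -60, 0, 0, 0, 0, 0, 0, -100, 0, 0, 0, 0, 0, 0, -100, 0, 0, 0, 0, 0, 0, -100, 0, 0, 0])

```text
time_s: 14.45
tool_pos: [401.3, 195.3, 166.6]
tool_rot: [-0.309, 2.602, 0.083]
wrist_force: [-1.4, 0.7, -1.1]
finger_gap: 0.6
```

```bash
python3 - <<'E'
from h import *
a=grab_frame("side");b=grab_frame("top")
s=robot.observe();c=cur();print(s["time_s"],(c[0]-Hg)@ex,c[0][2]-90,s["wrist_force"],s["qpos"])
f=lambda i:cv2.resize(i[:,:,::-1],None,fx=2.8,fy=2.8,interpolation=cv2.INTER_CUBIC)
cv2.imwrite("pics/s7.png",np.hstack([f(a[130:310,180:320]),f(b[140:320,170:310])]))
for n in["lid_edge"]: print(landmark_of("side",n)[:1],proj("side",edge(0)),proj("side",edge(.05)))
for n in["bundle","glue_a","cup_small","mug_big","stapler","cards","envelopes"]:print(n,[np.round(d["point"]) for d in landmark_of("top",n)[:2]])
E
```

```text
14.55 -229.7291285956768 73.59869040864953 [-0.4099301  -0.17117755 -0.21044765] [ 0.18128715 -0.54178178  2.43948003  0.04126114  0.72742288 -1.64928936]
[{'point': [214.1, 200.3], 'p': 0.25}] [[217.94328685 234.61786516]] [[217.54449931 231.31300304]]
bundle []
glue_a [array([315., 234.]), array([208., 281.])]
cup_small [array([348., 277.])]
mug_big [array([176., 233.])]
stapler [array([334., 210.])]
cards [array([252., 255.]), array([394., 237.])]
envelopes []
```

View pics/s7.png

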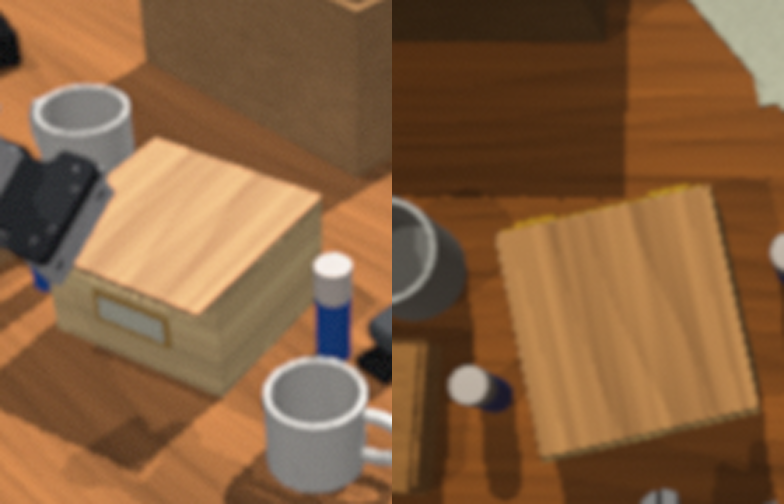

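The lid looks shut and the hand is clear. I'll check the angle with an overlay of the shut and 0.05 rad positions.

```bash
python3 - <<'E'
from h import *
a=grab_frame("side")[:,:,::-1]
k=7;x0,y0=215,185
im=cv2.resize(a[y0:y0+80,x0:x0+95],None,fx=k,fy=k,interpolation=cv2.INTER_CUBIC)
for th,col in((0,(0,255,0)),(.05,(0,0,255))):
    u=-np.cos(th)*ex+np.sin(th)*Z;m=np.sin(th)*ex+np.cos(th)*Z
    for pts in ([Hg+167*u+9*m,Hg+167*u+9*m-80*ey,Hg+9*m-80*ey],[Hg+170*u,Hg+170*u-80*ey]):
        q=((proj("side",pts)-[x0-.5,y0-.5])*k).astype(int);cv2.polylines(im,[q.reshape(-1,1,2)],False,col,1)
cv2.imwrite("pics/s8.png",im)
E
```

```text
(no output)
```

View pics/s8.png

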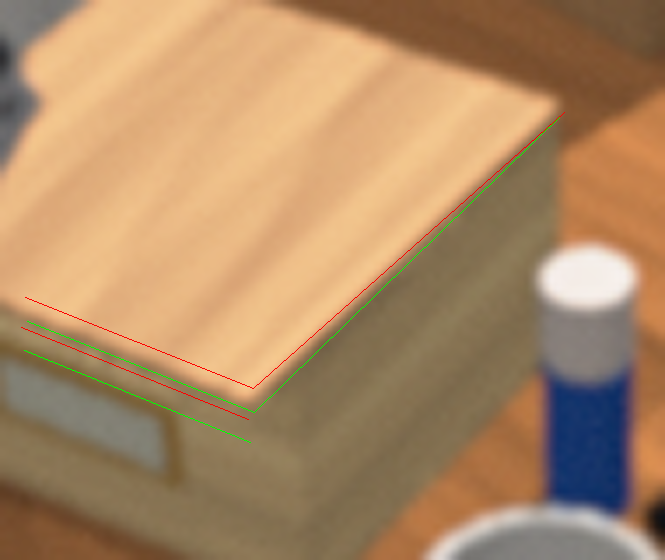

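The image edge sits about 1.5–2 px above the shut model at both the front and the hinge corner. That matches the fit's own side-view error there, so the lid lies parallel to the box and shut.

```bash
python3 -c "
from bench import *
print(job_done())"
```

```text
the job is handed in; nothing more can be done
None
```

The letter box lid is shut and I've handed the job in, at about 15 s on the robot's clock. I tipped the lid forward from behind with closed fingers, then caught it on the back of the fingers at about 1.0 rad. I lowered it at about 0.25 rad/s, slower near the end, for roughly 5 s in all. The fingers then drew back towards the robot, about 50 mm clear of the lid's edge.

**Lid:** The last overlay showed it flat on the box. Its edges sat about 1.5–2 px above the shut model at both the front and the hinge corner, which matches my earlier fit error, so I read it as fully shut. The lid-edge network's final reading was low confidence (0.25) and did not agree, so I ignored it.

**Bystanders:** The networks found the glue sticks, mug, cup, stapler and cards within about 3 px of where they started, which is several millimetres. They did not report the table envelopes in the final top view, and the bundle was hidden under the lid, so neither was checked there. The moves stayed clear of both.

**Failed along the way:** I first tried a 45° tilt at the front of the box, but it hit the arm's joint limits, so I used 30°.

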